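Pin and lock the drawing-machine boom

ROBOT

A 7-joint arm with a two-finger parallel gripper is mounted at the origin on the work surface. World frame = base frame: x ahead of the robot, y to its left, z up, the work surface at z = 0. Lengths are in m, angles in rad, forces in N, time in s.
With the tool pointing down it reaches from about 0.4 to 0.875 m from the base axis. Payload 19.3 kg.
Tool frame: the origin (TCP) lies at the very end of the fingers, on their centre line; the grasp point (between the pads) lies 19 mm behind it; z points along the fingers, y is the line along which they close (so a half turn about z gives the same grasp; the last joint's range is limited). The gripper opens to 85 mm and grips with 20 to 120 N. Pads are 22 mm wide; open, the fingers measure 114 mm over their backs; the gripper's body (76 mm by 85 mm) begins 54 mm behind the grasp point. The pads swing forward as they close: fully open they stand 13 mm farther back than shut.
Start: joints at [-1.375, 0.521, -0.036, 1.599, 0.021, 1.021, -0.113], TCP at [0.164, 0.603, 0.201] pointing down, gripper open.
Joint ranges: [-2.91, 2.91], [-0.3, 2.13], [-1.5, 1.42], [0.17, 2.43], [-1.26, 4.41], [0.16, 1.93], [-2.52, 2.52]. Speed limits (rad/s): [1.89, 1.89, 2.39, 2.39, 3.01, 3.01, 3.01].

INTERFACE

Orientations are given as [roll, pitch, yaw] about the fixed x, y, z axes, in that order (R = Rz(yaw) Ry(pitch) Rx(roll)).
In Python, from workcell import bot gives the robot as it stands.
- The arm moves only by the tool carry_out, never from a script. Its argument "rows" is a list that holds one entry, the list of rows, each a list of 4 numbers: the shift along the tool's x, y, z in m, then the turn about the tool's z in degrees. In form: [[[x, y, z, twist], ...]]. A call has 1 to 12 rows; each row is the pose to reach, as a shift and turn from the pose commanded when the call began, along the tool's axes at that moment; what a row does not reach only later rows make up. A row lasts 1/12 s, in which the tool goes at most 41.7 mm and 7.16 degrees, less where a joint would pass 70% of its speed; a pose out of reach is approached as far as the arm can. A call with a gripper value outside its range is refused whole. "grip" is the finger opening in m, from 0 to 0.0854, set as the call begins (left out, the last holds). The fingers move at their own pace and stop on an object; "grip_force" is the grip in N (left out, the last holds). Time passes only in rows, so rows that repeat a pose let the fingers close. It gives the time, the measured TCP pose, the force, the opening and the grip force at its end, in the units of the state.
- bot.observe(): the state, without advancing time (a new reading comes with each control period).
- bot.grab_frame(name): name is "scene" or "top" or "wrist"; returns a dict with "pixels" (480x640x3 uint8, red, green, blue), "K" (3x3 intrinsics, pixels), "pose" (4x4, takes a point from camera to world coordinates). Camera axes: x right, y down, z forward; pixel columns grow to the right and rows downward; lengths in m; the calibration is good to about 2 mm. A picture is of the moment at which its call begins. There is no depth.
- bot.job_done(): hands the job in; it is judged then, once.
Trained networks look in a picture, given as the dict that the camera call returned (one of the last four; its "shot" number tells which), for a name from the list of things; names that differ only in an ending like _2 or _b are one class to them, and where a whole thing is asked for, a point or a joint stands for the part that bears it (a point fixed in the world has none). Each returns a list of dicts, best first, with "conf" (0 to 1); they miss things now and then, are a little off and sometimes report something else, mostly with a low value. They report only what shows in the picture. A call takes as long as a camera call.
- bot.look_for(picture, label): "position" ([column, row] in pixels, amid what is visible of it).
- bot.regions_of(picture, label): "region" (480x640 bool, what is visible of it) and "position" ([column, row] in pixels, amid what is visible of it).
- bot.spot_point(picture, label): "position" ([column, row] in pixels: a listed point, or the origin of a listed thing).
The state is a dict: "clock": time; "qpos": joint angles; "qd": joint speeds; "joint_efforts": joint torques, N m; "position": TCP position; "tool_rot": TCP orientation; "force": force on the tool from outside, world axes, zero at the start; "moment": the same for the moment, N m; "grip_width": finger opening in m; "finger_force": force on a finger pad.
Only numpy, scipy, OpenCV 4.12 (cv2) and the standard library are available. Lean on these libraries where they do the work, as an engineer would, in place of code of your own. Each camera call takes 0.05 s, during which the arm holds its last target. There are 200 camera calls.

TASK

Take the linchpin from the wooden block and push it gently down through the slotted sleeve of the drawing machine and the hole in the boom inside it, feeling along the slot for the hole, until its collar is fully home on the sleeve with the ring, still open, on the side of the sleeve's free end. Then swing the sprung ring down over the sleeve's end until it snaps shut over the pin end, and let go, leaving the other things on the table alone.

Things in the scene. Friction and masses are not known exactly. Their poses are not given: they have to be found in the camera images.
- socket: The drawing machine's fixed steel sleeve on a grey post and base plate. Origin on the table below the slot's centre; z up, y along the level sleeve towards its free end, x across. The sleeve is a rectangular tube 29 mm wide and 22 mm high, its top face 115 mm above the table, from y = -120 to +25 mm. The post stands at y = -60 to -110 mm, so the free end overhangs.
- slot (a point): Centre of the slot's mouth in the sleeve's top face; axes as socket. The slot, 12 mm wide (x) and 38 mm long (y), goes through the 4 mm top and bottom walls. Two rails on the top face, 5 mm high and 23 mm apart, run along the slot from y = -39 to +25 mm and let the pin's collar turn by at most about 15 degrees.
- boom_line (a point): Point in the slot's middle at the height of the boom's top, 4 mm below slot. The flat aluminium boom fills the sleeve (14 mm high), too stiff to move. Its one upright 11 mm hole, centred across the sleeve, lies anywhere within 13 mm either way of this point along y: it is not measured, so feel for it with the pin's tip (or look through the slot).
- sleeve_end (a point): Centre of the sleeve's free end face, 25 mm from the slot's centre along the socket's y, 104 mm above the table. The shut ring hangs round the sleeve.
- tray (a point): Centre of the drawing tray under the boom's tail, on the table: 220 x 280 mm, 28 mm high, fixed to the socket. Part of the drawing machine.
- block: Fixed wooden block 80 x 80 x 50 mm with a 14.5 mm hole, 44 mm deep, in its middle, in which the linchpin stands at the start. Origin under its centre.
- pin: Steel linchpin, about 0.17 kg, upright. Origin on its axis at its collar's underside, which rests on the block, later on the sleeve; z up. Shank below: 10 mm round, 41 mm long. Collar: 18 x 18 mm, z = 0 to 20 mm. Flat-sided grip above: 14 mm (x) by 16 mm (y), z = 20 to 59 mm: pinch it across x, fingertips above z = 21 mm to clear the ring, which stands out to +y.
- pin_tip (a point): Centre of the shank's flat tip, 41 mm below the pin's origin. Its rim is bevelled: the last 2 mm of the shank taper to 8.8 mm.
- ring (a joint): Swing of the pin's ring, rad, about a hinge along the pin's x at z = 14 mm: 0 open (out to the pin's +y, 5 degrees above level), 1.66 shut (hanging straight down round the sleeve and under the pin's tip). An over-centre spring holds it at either end: pushing at its far side takes 2 to 3 N until 0.83, beyond which it snaps shut by itself.
- ring_far (a point): Middle of the ring's far side. The ring is a circle of 5 mm steel bar, 60 mm mean diameter; the hinge lies on the circle, and this point, 60 mm from it, is opposite.
- ink: Bystander: glass ink jar, 56 mm wide, 85 mm high. Origin under its centre.
- mug: Bystander: white mug, 76 mm wide, 90 mm high. Origin under its centre.
- tape: Bystander: roll of brown tape lying flat, 84 mm wide, 22 mm high. Origin under its centre.
- driver: Bystander: screwdriver lying on the table.

How it is judged:
On the way, in this order (a step that is already met when the one before it is completed fails the run):
1. the pin is lifted out of the block, ring open (height (world z) of pin_tip above 0.055 m and value of joint ring below 0.5 rad), for 0.1 s.
2. the pin's collar is home on the sleeve (within 2.5 mm), upright, with the ring still open and on the free-end side (z of pin in the frame of slot between -0.003 and 0.0025 m and horizontal distance between pin and slot below 0.017 m and angle between pin's own z axis and vertical below 0.12 rad and y of ring_far in the frame of slot above 0.03 m and value of joint ring below 0.5 rad), for 0.2 s.
At the end, for the whole second after the job is handed in: The pin stands in the boom's hole, collar within 2.5 mm of the sleeve's top face, within 17 mm of the slot's centre, tilted less than 7 degrees; the ring is snapped shut (over 1.5 rad) round the sleeve under the pin's tip; the pin is at rest and released (z of pin in the frame of slot between -0.003 and 0.0025 m and horizontal distance between pin and slot below 0.017 m and angle between pin's own z axis and vertical below 0.12 rad and value of joint ring above 1.5 rad and z of ring_far in the frame of slot below -0.035 m and linear speed of pin below 0.02 m/s); the robot touches nothing.
It fails at once if the pin or its ring is pressed against the drawing machine with more than 40 N (contact force between pin and socket above 40 N).
It fails at once if the robot presses on the drawing machine with more than 25 N (contact force between any of the fingers, the arm and socket above 25 N).
It fails at once if a bystander is moved by more than 20 mm (distance of any of ink, mug, tape, driver from where it was at the start of the episode above 0.02 m).
It fails at once if the pin is dropped on the table (height (world z) of pin below 0.03 m).
It also fails if it takes over 72 s, if anything falls off the work surface, if the arm or the gripper's body presses on something with over 40 N, if the wrist force passes 120 N, or if a joint passes its speed limit or range.

## Working session

There is one attempt and no reset: what is moved stays moved. The work goes in short steps, Python scripts to look and compute and a tool call to move; the robot and the scene stay as the last step left them, time stands still between calls to the robot, and variables do not carry over. Pictures are saved under pics/ and viewed, at most 10 in all, crops included, and the job is handed in when it is done.

Besides the shell and the picture viewer there is one more tool, called after "Request:" by a JSON object that holds its "api" and its "payload". carry_out: Moves the arm, as the interface text tells. Its arguments: {"type":"object","properties":{"rows":{"type":"array","items":{"type":"array","items":{"type":"array","items":{"type":"number"}}}},"grip":{"type":"number"},"grip_force":{"type":"number"}},"required":["rows"]}

```bash
ls; mkdir -p pics; cat > h.py <<'E'
import numpy as np, cv2
from workcell import bot
def ray(f,px):
    K=np.array(f["K"]);T=np.array(f["pose"])
    d=T[:3,:3]@np.linalg.solve(K,[px[0],px[1],1.0]);return T[:3,3],d/np.linalg.norm(d)
def at_z(f,px,z):
    o,d=ray(f,px);return o+d*(z-o[2])/d[2]
def tri(rs):
    A=np.zeros((3,3));b=np.zeros(3)
    for o,d in rs:
        P=np.eye(3)-np.outer(d,d);A+=P;b+=P@o
    X=np.linalg.solve(A,b)
    return X,[float(np.linalg.norm((np.eye(3)-np.outer(d,d))@(X-o))) for o,d in rs]
def proj(f,X):
    K=np.array(f["K"]);T=np.array(f["pose"]);p=T[:3,:3].T@(np.asarray(X)-T[:3,3]);p=K@p;return p[:2]/p[2]
def save(f,name,crop=None,s=1):
    im=f["pixels"][:,:,::-1]
    if crop: im=im[crop[1]:crop[3],crop[0]:crop[2]]
    cv2.imwrite("pics/"+name,cv2.resize(im,None,fx=s,fy=s,interpolation=cv2.INTER_CUBIC))
E
python3 - <<'E'
from h import *
np.set_printoptions(precision=4,suppress=True)
F={n:bot.grab_frame(n) for n in("scene","top")}
for n,f in F.items(): save(f,n+"0.png"); print(n,np.array(f["pose"])[:3,3],f["K"][0][0])
for l in["socket","slot","boom_line","sleeve_end","tray","block","pin","pin_tip","ring_far","ink","mug","tape","driver"]:
    rs=[]
    for n,f in F.items():
        r=bot.spot_point(f,l)
        if r: rs.append(ray(f,r[0]["position"])); print(l,n,np.round(r[0]["position"],1),round(r[0]["conf"],2))
    if len(rs)==2: print("   ",*tri(rs))
print(bot.observe())
E
```

```text
pics
scene [ 1.3267 -0.7181  0.8472] 527.4042304123014
top [0.3977 0.0208 0.9898] 463.4337161738577
socket scene [307.9 272.6] 0.69
socket top [334.  257.6] 0.85
    [ 0.5485 -0.0371  0.0005] [0.005253585803715227, 0.005253585803715151]
slot scene [305.8 237.6] 0.86
slot top [337.9 245.1] 0.95
    [ 0.553  -0.041   0.1138] [0.00048648845742780053, 0.0004864884574277407]
boom_line scene [304.5 238.4] 0.77
boom_line top [330.8 246.2] 0.55
    [ 0.5481 -0.0327  0.1055] [0.00574634465311965, 0.00574634465311953]
sleeve_end scene [312.  234.5] 0.73
sleeve_end top [324.4 249.2] 0.92
    [ 0.5459 -0.0152  0.107 ] [0.000826512082573166, 0.0008265120825731682]
tray scene [222.3 353.7] 0.87
tray top [472.9 222.2] 0.67
    [ 0.6305 -0.3467 -0.0004] [0.0018696845108743714, 0.0018696845108743061]
block scene [375.1 219.9] 0.86
block top [191.7 274.7] 0.86
    [0.5052 0.2631 0.0057] [0.003523583396612403, 0.003523583396612556]
pin top [184.  266.3] 0.89
pin_tip top [153.1 279. ] 0.41
ring_far scene [407.8 203.3] 0.42
ring_far top [150.2 279.6] 0.78
    [0.5095 0.3656 0.015 ] [0.02803805519782272, 
[... 265 characters left out ...]
 [0.0011511650799473552, 0.0011511650799474428]
driver scene [407.3 202.3] 0.53
driver top [108.  276.1] 0.89
    [ 0.495   0.4357 -0.0073] [0.005459111144860862, 0.005459111144860791]
{'clock': 1.4, 'qpos': array([-1.3752,  0.5214, -0.0363,  1.5995,  0.0212,  1.0211, -0.1128]), 'qd': array([-0.0003,  0.0002,  0.0013,  0.0013,  0.0011, -0.0035, -0.0005]), 'joint_efforts': array([ -0.0016, -92.6829,   1.9774, -37.0263,   0.0179,   0.0018,
        -0.    ]), 'position': array([0.1642, 0.603 , 0.2012]), 'tool_rot': array([-3.1416,  0.    ,  2.8757]), 'force': array([-0.0203, -0.7795, -0.525 ]), 'moment': array([-0.0608,  0.0267,  0.0244]), 'finger_force': 0.0, 'grip_width': 0.08545833922408892}
```

View pics/top0.png

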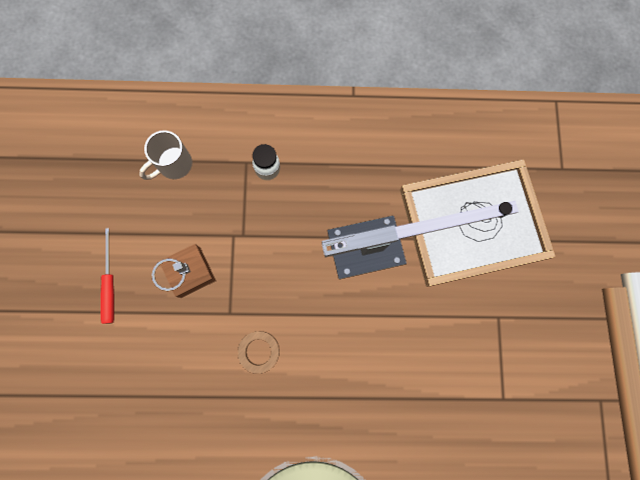

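View pics/scene0.png

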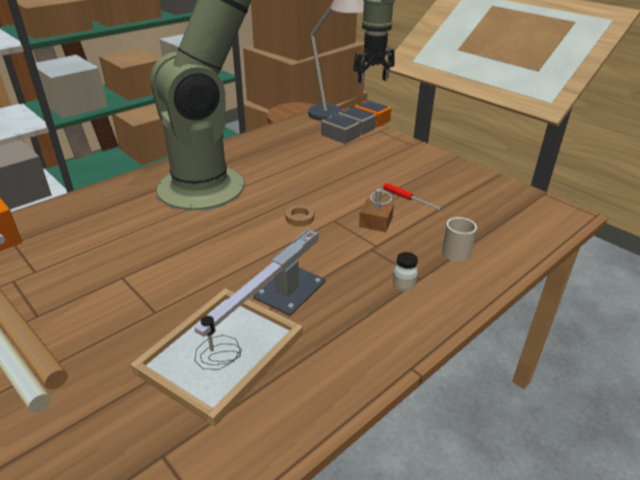

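The top view shows the pin in the block at about (182,267), with its ring out to the left around (168,275). The sleeve's free end is at (323,249). The bystanders are clear of the path: driver (107,280), mug (167,155), ink (265,160), tape (258,352). The scene view agrees.

```bash
python3 - <<'E'
from h import *
np.set_printoptions(precision=4,suppress=True)
f=bot.grab_frame("top")
p=bot.spot_point(f,"pin")[0]["position"]; r=bot.spot_point(f,"ring_far")[0]["position"]
P=at_z(f,p,.05);R=at_z(f,r,.069);print(P,R,np.degrees(np.arctan2(*(R-P)[1::-1])),np.linalg.norm((R-P)[:2]))
w=bot.grab_frame("wrist");T=np.array(w["pose"]);print(T,w["K"])
o=bot.observe();yaw=o["tool_rot"][2]
# shift to above pin in tool axes
from scipy.spatial.transform import Rotation as Ro
Rt=Ro.from_euler("xyz",o["tool_rot"]).as_matrix();print(Rt)
print(Rt.T@(np.array([P[0],P[1],.24])-o["position"]), "cam in tool",Rt.T@(T[:3,3]-o["position"]),Rt.T@T[:3,:3])
E
```

```text
[0.5118 0.2595 0.05  ] [0.4862 0.3213 0.069 ] 112.46840004192572 0.06689774869964908
[[ 0.2624  0.9325  0.248   0.0999]
 [ 0.965  -0.2532 -0.0689  0.6212]
 [-0.0015  0.2574 -0.9663  0.3746]
 [ 0.      0.      0.      1.    ]] [[347.6002   0.     323.3466]
 [  0.     347.6002 240.566 ]
 [  0.       0.       1.    ]]
[[-0.9649  0.2627 -0.    ]
 [ 0.2627  0.9649 -0.0001]
 [ 0.     -0.0001 -1.    ]]
[-0.4257 -0.2402 -0.0388] cam in tool [ 0.0668  0.0006 -0.1734] [[ 0.0003 -0.9663 -0.2575]
 [ 1.      0.0007 -0.0013]
 [ 0.0014 -0.2575  0.9663]]
```

Request:
{"api": "carry_out", "payload": {"rows": [[[-0.02,-0.012,-0.01,2],[-0.06,-0.034,-0.02,7],[-0.1,-0.056,-0.03,12],[-0.14,-0.078,-0.04,17],[-0.18,-0.1,-0.04,22],[-0.22,-0.123,-0.04,27],[-0.26,-0.146,-0.04,32],[-0.3,-0.169,-0.04,37],[-0.34,-0.192,-0.04,42],[-0.38,-0.215,-0.04,47],[-0.41,-0.232,-0.04,51],[-0.426,-0.24,-0.04,52.3]]]}}

```text
clock: 2.6
position: [0.5059, 0.265, 0.2415]
tool_rot: [3.141, -0.0, 1.959]
force: [1.2, 1.0, 0.1]
grip_width: 0.0853
finger_force: 0.0
```

Request:
{"api": "carry_out", "payload": {"rows": [[[0,0,0,0],[0,0,0,0],[0,0,0,0]]]}}

```text
clock: 2.85
position: [0.5045, 0.2669, 0.2411]
tool_rot: [-3.141, -0.0, 1.963]
force: [-0.9, 1.2, -0.7]
grip_width: 0.0855
finger_force: 0.0
```

```bash
cat >> h.py <<'E'
from scipy.spatial.transform import Rotation as Ro
np.set_printoptions(precision=4,suppress=True)
def Rt(o): return Ro.from_euler("xyz",o["tool_rot"]).as_matrix()
E
python3 - <<'E'
from h import *
o=bot.observe();print(o["position"],np.degrees(o["tool_rot"]),o["qpos"],o["force"])
w=bot.grab_frame("wrist");save(w,"w1.png")
for l in("pin","ring_far","block"):
    r=bot.spot_point(w,l)
    print(l,[(np.round(x["position"],1),round(x["conf"],2)) for x in r[:2]])
    if r: print(at_z(w,r[0]["position"],{"pin":.05,"ring_far":.069,"block":0}[l]))
E
```

```text
[0.5045 0.2669 0.2411] [-179.9815   -0.0197  112.4725] [-0.8015  0.4067  0.2907  1.7114 -0.1321  1.0429 -0.0743] [-0.8522  1.1618 -0.6846]
pin [(array([326.7, 213.5]), 0.95), (array([436.1, 370.4]), 0.2)]
[0.5069 0.2666 0.05  ]
ring_far [(array([326.1, 158.9]), 0.68)]
[0.4842 0.3191 0.069 ]
block [(array([329.6, 205. ]), 0.59)]
[0.51   0.2691 0.    ]
```

View pics/w1.png

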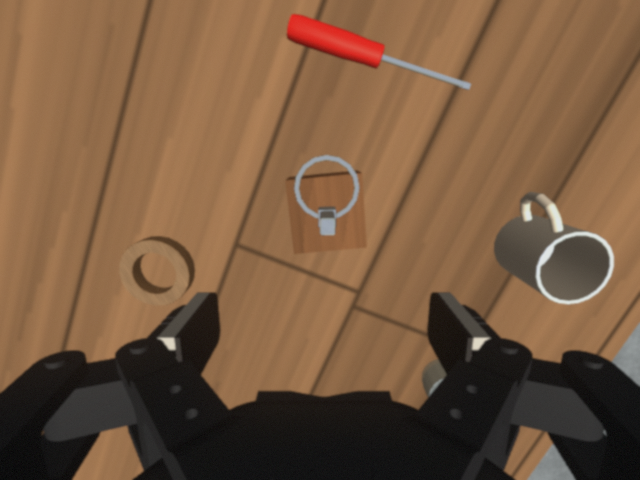

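The wrist view shows the pin's grip at (327,222), with the ring straight above it at (327,187). The tool is therefore aligned with the pin's axes. I'll descend partway and measure again.

Request:
{"api": "carry_out", "payload": {"rows": [[[0,0.002,0.015,0],[-0.001,0.002,0.04,0],[-0.001,0.002,0.065,0],[-0.001,0.002,0.08,0],[-0.001,0.002,0.08,0],[-0.001,0.002,0.08,0]]]}}

```text
clock: 3.55
position: [0.5066, 0.2669, 0.1612]
tool_rot: [-3.141, 0.0, 1.964]
force: [-0.2, 0.1, 1.4]
grip_width: 0.0853
finger_force: 0.0
```

```bash
cat > m.py <<'E'
from h import *
o=bot.observe();print(o["position"],np.degrees(o["tool_rot"]),o["force"])
w=bot.grab_frame("wrist");save(w,"w2.png",(220,100,430,340),2.4)
# old view (w1) rays: stored calibrations
T0=np.array(w["pose"]).copy(); T0[:3,3]+= np.array([0.5045,0.2669,0.2411])-o["position"]
w0=dict(K=w["K"],pose=T0)
for l,p0 in(("pin",(326.7,213.5)),("ring_far",(326.1,158.9))):
    r=bot.spot_point(w,l)
    if r:
        p=r[0]["position"];print(l,np.round(p,1),round(r[0]["conf"],2),at_z(w,p,.05 if l=="pin" else .069),tri([ray(w,p),ray(w0,p0)]))
    if l=="pin" and r: X=at_z(w,p,.05);print("tool shift",Rt(o).T@(X-o["position"]))
g=bot.regions_of(w,"pin")
if g: ys,xs=np.nonzero(g[0]["region"]);print("reg",g[0]["conf"],xs.min(),xs.max(),ys.min(),ys.max())
E
python3 m.py
```

```text
[0.5066 0.2669 0.1612] [-179.949     0.012   112.5195] [-0.2209  0.0814  1.4401]
pin [328.9 230.1] 0.63 [0.5098 0.2676 0.05  ] (array([0.5073, 0.269 , 0.0601]), [0.0015969568600467884, 0.0015969568600471083])
tool shift [-0.0005  0.0033  0.1112]
ring_far [325.2 161.6] 0.55 [0.4849 0.319  0.069 ] (array([0.4845, 0.3189, 0.0664]), [0.0004426407108829631, 0.00044264071088305533])
reg 0.66 282 366 156 261
```

View pics/w2.png

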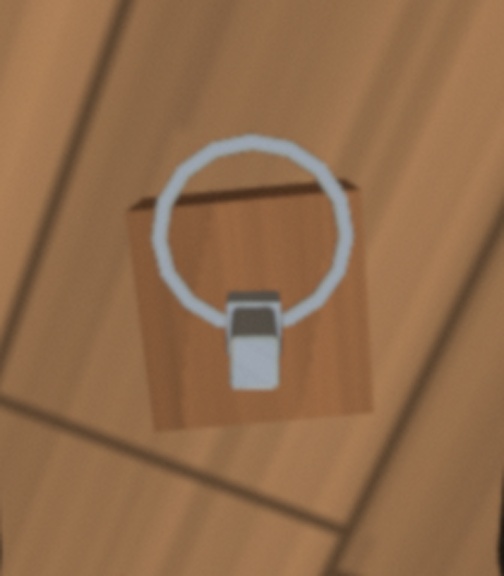

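The grip's top face is at about (326,251) in the full image, which puts the pin at a tool shift of (-0.5, +2) mm. The grip and ring line up with the image vertical. Next I'll descend and grasp.

Request:
{"api": "carry_out", "payload": {"rows": [[[0,0.002,0.02,0],[-0.0005,0.002,0.045,0],[-0.0005,0.002,0.07,0],[-0.0005,0.002,0.083,0],[-0.0005,0.002,0.086,0],[-0.0005,0.002,0.086,0]]]}}

```text
clock: 4.25
position: [0.5091, 0.2668, 0.0753]
tool_rot: [-3.141, 0.0, 1.963]
force: [-1.2, -0.7, -0.9]
grip_width: 0.0851
finger_force: 0.0
```

Request:
{"api": "carry_out", "payload": {"rows": [[[0,0,0,0],[0,0,0,0],[0,0,0,0],[0,0,0,0],[0,0,0,0],[0,0,0,0],[0,0,0,0],[0,0,0,0]]], "grip": 0.005, "grip_force": 60}}

```text
clock: 4.92
position: [0.5093, 0.267, 0.0756]
tool_rot: [3.141, -0.0, 1.963]
force: [-1.4, -0.5, 6.6]
grip_width: 0.0107
finger_force: 58.6
```

Request:
{"api": "carry_out", "payload": {"rows": [[[0,0,-0.008,0],[0,0,-0.02,0],[0,0,-0.035,0],[0,0,-0.055,0],[0,0,-0.08,0],[0,0,-0.105,0],[0,0,-0.13,0],[0,0,-0.145,0],[0,0,-0.15,0],[0,0,-0.15,0]]]}}

```text
clock: 5.75
position: [0.5094, 0.2671, 0.2268]
tool_rot: [3.139, -0.001, 1.963]
force: [0.2, -0.1, -2.1]
grip_width: 0.0108
finger_force: 58.7
```

```bash
python3 - <<'E'
from h import *
o=bot.observe();print(o["position"],np.degrees(o["tool_rot"]),o["force"],o["grip_width"])
w=bot.grab_frame("wrist");s=bot.grab_frame("scene")
a=w["pixels"][180:480,200:450];b=s["pixels"][60:300,260:460]
im=np.hstack([cv2.resize(a,(400,480)),cv2.resize(b,(400,480))]);cv2.imwrite("pics/g.png",im[:,:,::-1])
rs=[]
for n,f in(("w",w),("s",s)):
  for l in("pin","ring_far","pin_tip","ring"):
    r=bot.spot_point(f,l)if l!="ring" else []
    if r: print(n,l,np.round(r[0]["position"],1),round(r[0]["conf"],2))
t=bot.grab_frame("top")
rs=[]
for f in(t,s):
    r=bot.spot_point(f,"slot");e=bot.spot_point(f,"sleeve_end");print(r[0]["position"],e[0]["position"]);rs.append((ray(f,r[0]["position"]),ray(f,e[0]["position"])))
S,_=tri([a[0] for a in rs]);E,_=tri([a[1] for a in rs]);print(S,E)
E
```

```text
[0.5094 0.2671 0.2268] [179.8668  -0.0354 112.4704] [ 0.2453 -0.1321 -2.0641] 0.010835943914211216
w pin [324.6 263.2] 0.59
w ring_far [322.  161.1] 0.76
w pin_tip [321.4 249.1] 0.81
s pin [382.7 160.1] 0.79
s ring_far [389.2 145.7] 0.64
s pin_tip [379.6 175.1] 0.55
[337.2, 247.4] [322.8, 250.0]
[303.7, 239.7] [309.9, 235.0]
[ 0.5487 -0.0417  0.1058] [ 0.5427 -0.0148  0.1039]
```

View pics/g.png

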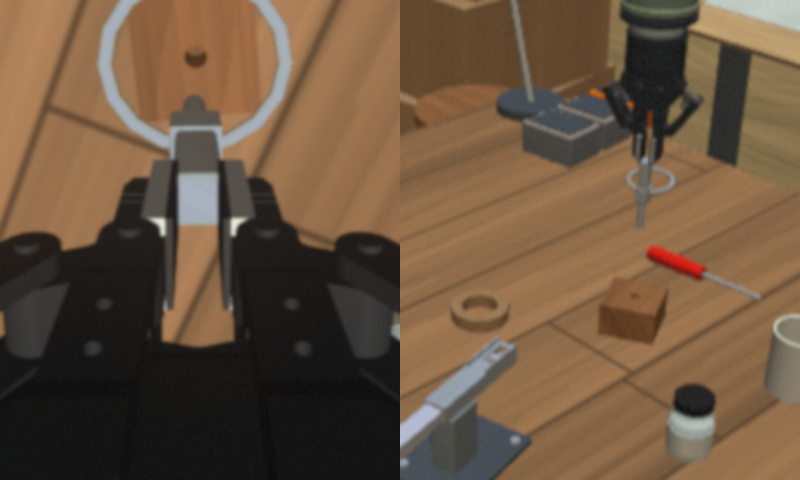

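The pin is held straight with the ring open, out towards tool +x. I'll move to look down the slot with the pin held behind it.

Request:
{"api": "carry_out", "payload": {"rows": [[[-0.015,-0.004,0,1],[-0.045,-0.011,0,2],[-0.08,-0.019,0,3],[-0.118,-0.028,0,4],[-0.156,-0.037,0,5],[-0.194,-0.046,0,6],[-0.232,-0.056,0,7],[-0.27,-0.065,0,8],[-0.308,-0.074,0.005,8.5],[-0.342,-0.082,0.01,8.5],[-0.37,-0.089,0.015,8.5],[-0.3835,-0.092,0.02,8.5]]]}}

```text
clock: 7.4
position: [0.5702, -0.1276, 0.2052]
tool_rot: [-3.142, 0.002, 1.81]
force: [-0.6, 0.1, -1.4]
grip_width: 0.0108
finger_force: 58.7
```

Request:
{"api": "carry_out", "payload": {"rows": [[[0,0,0,0],[0,0,0,0],[0,0,0,0],[0,0,0,0]]]}}

```text
clock: 7.73
position: [0.5707, -0.1216, 0.2054]
tool_rot: [3.141, -0.0, 1.816]
force: [0.3, 0.3, -2.0]
grip_width: 0.011
finger_force: 58.7
```

```bash
python3 - <<'E'
from h import *
o=bot.observe();print(o["position"],np.degrees(o["tool_rot"]),o["force"],o["qpos"])
w=bot.grab_frame("wrist");np.savez("w3.npz",**{k:np.array(w[k]) for k in("pixels","K","pose")},pos=o["position"],rot=o["tool_rot"])
save(w,"w3.png",(240,40,410,220),3.3)
for l,z in(("slot",.115),("boom_line",.111),("sleeve_end",.104),("pin_tip",o["position"][2]-.066),("ring_far",o["position"][2]-.0256+.019)):
    r=bot.spot_point(w,l)
    if r: 
        p=r[0]["position"];X=at_z(w,p,z);print(l,np.round(p,1),round(r[0]["conf"],2),X,"tool",Rt(o).T@(X-o["position"]))
E
```

```text
[ 0.5707 -0.1216  0.2054] [179.9754  -0.0195 104.0397] [ 0.3036  0.3488 -2.0272] [-0.1714  0.4788  0.3981  1.7246 -0.2171  0.9815  0.5528]
slot [328.  115.2] 0.95 [ 0.5509 -0.0351  0.115 ] tool [0.0887 0.0018 0.0905]
boom_line [327.2 116.6] 0.76 [ 0.5506 -0.0358  0.111 ] tool [0.0881 0.0013 0.0945]
sleeve_end [331.   79.6] 0.75 [ 0.5469 -0.0099  0.104 ] tool [0.1141 0.004  0.1015]
pin_tip [321.4 244.2] 0.63 [ 0.568  -0.1227  0.1394] tool [-0.0004 -0.0029  0.066 ]
ring_far [322.9 161.2] 0.83 [ 0.5546 -0.0641  0.1988] tool [ 0.0597 -0.0016  0.0066]
```

View pics/w3.png

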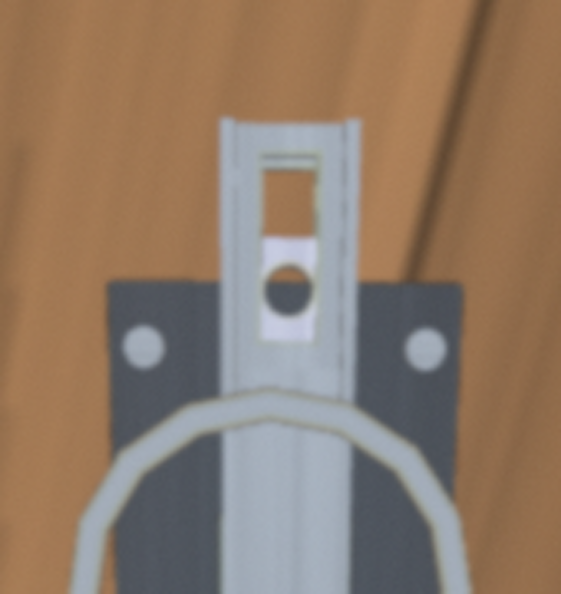

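The slot shows at crop (290,247), which is about (328,115) full. The boom's hole is plainly visible at crop (288,290), about (327.4,128) full, roughly 8.5 mm behind the slot's centre. I'll move the tip over the hole.

Request:
{"api": "carry_out", "payload": {"rows": [[[0.01,0.001,0,0],[0.03,0.002,0,0],[0.05,0.0035,0,0.4],[0.07,0.0045,0,0.4],[0.079,0.0045,0.004,0.4],[0.081,0.0045,0.01,0.4],[0.081,0.0045,0.014,0.4],[0.081,0.0045,0.014,0.4],[0.081,0.0045,0.014,0.4]]]}}

```text
clock: 8.78
position: [0.5553, -0.0442, 0.1909]
tool_rot: [-3.141, 0.0, 1.806]
force: [-0.9, 0.2, -0.9]
grip_width: 0.0104
finger_force: 58.7
```

```bash
python3 - <<'E'
from h import *
o=bot.observe();print(o["position"],np.degrees(o["tool_rot"]),o["force"])
w=bot.grab_frame("wrist");save(w,"w4.png",(260,180,390,310),4.5)
# predicted pixel of the hole (boom top) and slot, fixed in world
d=np.load("w3.npz");f3=dict(K=d["K"],pose=d["pose"])
H=at_z(f3,(327.4,127.9),.111);S=at_z(f3,(327.9,114.8),.115)
print(H,S,"hole px",proj(w,H),"slot px",proj(w,S),"TCP-hole",Rt(o).T@(H-o["position"]))
for l in("pin_tip","slot","pin"):
    r=bot.spot_point(w,l)
    if r: print(l,np.round(r[0]["position"],1),round(r[0]["conf"],2))
E
```

```text
[ 0.5553 -0.0442  0.1909] [-179.96      0.0231  103.4903] [-0.8663  0.1925 -0.8915]
[ 0.5526 -0.0434  0.111 ] [ 0.5508 -0.0348  0.115 ] hole px [322.2127 236.8552] slot px [322.4555 226.6967] TCP-hole [ 0.0014 -0.0023  0.0799]
pin_tip [322. 248.] 0.6
slot [322.9 227.1] 0.72
pin [322.4 262.3] 0.63
```

View pics/w4.png

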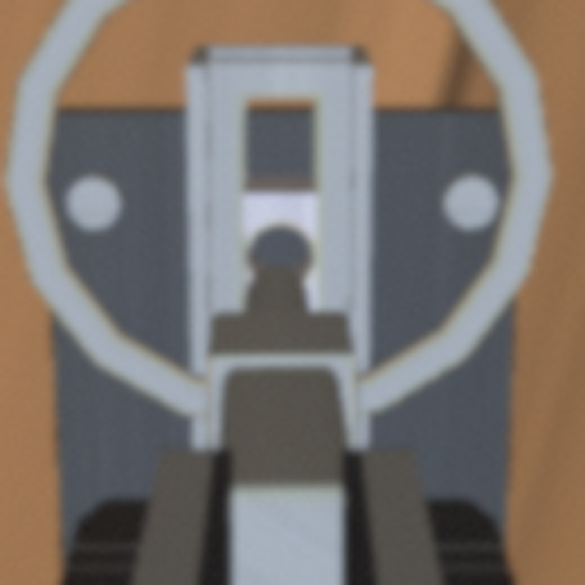

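The tip is about 0.5 mm left of the hole's centre and 2–3 mm short of it: hole at crop (281,254), tip's near rim at row 268. I'll correct that and lower gently.

Request:
{"api": "carry_out", "payload": {"rows": [[[0.0026,0.0005,0.001,0],[0.0026,0.0005,0.004,0],[0.0026,0.0005,0.008,0],[0.0026,0.0005,0.011,0],[0.0026,0.0005,0.013,0],[0.0026,0.0005,0.014,0],[0.0026,0.0005,0.015,0],[0.0026,0.0005,0.015,0]]]}}

```text
clock: 9.65
position: [0.5552, -0.0404, 0.176]
tool_rot: [-3.141, 0.0, 1.808]
force: [0.6, -0.1, -1.2]
grip_width: 0.0107
finger_force: 58.7
```

Request:
{"api": "carry_out", "payload": {"rows": [[[0,0,0.0005,0],[0,0,0.001,0],[0,0,0.0015,0],[0,0,0.002,0],[0,0,0.0025,0],[0,0,0.0025,0]]]}}

```text
clock: 10.15
position: [0.5552, -0.0404, 0.1736]
tool_rot: [-3.142, 0.0, 1.808]
force: [0.0, 0.2, -1.8]
grip_width: 0.0107
finger_force: 58.7
```

Request:
{"api": "carry_out", "payload": {"rows": [[[0,0,0.001,0],[0,0,0.002,0],[0,0,0.003,0],[0,0,0.004,0],[0,0,0.005,0],[0,0,0.005,0]]]}}

```text
clock: 10.65
position: [0.5552, -0.0404, 0.1685]
tool_rot: [-3.141, -0.0, 1.808]
force: [-0.6, 0.1, -1.3]
grip_width: 0.0107
finger_force: 58.7
```

Request:
{"api": "carry_out", "payload": {"rows": [[[0,0,0.002,0],[0,0,0.004,0],[0,0,0.006,0],[0,0,0.008,0],[0,0,0.01,0],[0,0,0.012,0],[0,0,0.014,0],[0,0,0.014,0]]]}}

```text
clock: 11.32
position: [0.5551, -0.0404, 0.1542]
tool_rot: [-3.141, -0.0, 1.808]
force: [-0.1, -0.6, -2.5]
grip_width: 0.0108
finger_force: 58.7
```

Request:
{"api": "carry_out", "payload": {"rows": [[[0,0,0.0015,0],[0,0,0.003,0],[0,0,0.0045,0],[0,0,0.006,0],[0,0,0.0075,0],[0,0,0.009,0],[0,0,0.0105,0],[0,0,0.0105,0]]]}}

```text
clock: 11.98
position: [0.5551, -0.0404, 0.1439]
tool_rot: [-3.141, -0.0, 1.808]
force: [-0.3, -0.8, -2.6]
grip_width: 0.0108
finger_force: 58.7
```

Collar is about 3 mm above; the last stretch goes in fine steps.

Request:
{"api": "carry_out", "payload": {"rows": [[[0,0,0.0005,0],[0,0,0.001,0],[0,0,0.0015,0],[0,0,0.002,0],[0,0,0.0025,0],[0,0,0.0025,0]]]}}

```text
clock: 12.48
position: [0.5552, -0.0404, 0.1416]
tool_rot: [-3.141, -0.0, 1.808]
force: [-0.7, -1.7, -1.5]
grip_width: 0.0106
finger_force: 58.7
```

Request:
{"api": "carry_out", "payload": {"rows": [[[0,0,0.0004,0],[0,0,0.0008,0],[0,0,0.0012,0],[0,0,0.0012,0]]]}}

```text
clock: 12.82
position: [0.5555, -0.0405, 0.1407]
tool_rot: [3.141, 0.0, 1.808]
force: [-0.6, -0.8, 3.1]
grip_width: 0.0104
finger_force: 59.4
```

Request:
{"api": "carry_out", "payload": {"rows": [[[0,0,0.0003,0],[0,0,0.0005,0],[0,0,0.0005,0],[0,0,0.0005,0]]]}}

```text
clock: 13.15
position: [0.5557, -0.0406, 0.1406]
tool_rot: [3.141, 0.0, 1.807]
force: [-2.0, -0.6, 11.2]
grip_width: 0.0109
finger_force: 60.3
```

Request:
{"api": "carry_out", "payload": {"rows": [[[0,0,0,0],[0,0,0,0],[0,0,0,0],[0,0,0,0],[0,0,0,0],[0,0,0,0]]], "grip": 0.05}}

```text
clock: 13.65
position: [0.5553, -0.0404, 0.14]
tool_rot: [-3.142, 0.0, 1.808]
force: [-0.0, -0.4, 0.3]
grip_width: 0.05
finger_force: 0.0
```

Request:
{"api": "carry_out", "payload": {"rows": [[[0,0,-0.01,0],[0,0,-0.03,0],[0,0,-0.06,0],[0,0,-0.08,0],[0,0,-0.08,0],[0,0,-0.08,0]]]}}

```text
clock: 14.15
position: [0.5558, -0.0404, 0.2215]
tool_rot: [3.139, 0.0, 1.808]
force: [-0.9, 0.7, -0.7]
grip_width: 0.0497
finger_force: 0.0
```

```bash
python3 - <<'E'
from h import *
o=bot.observe();print(o["position"],np.degrees(o["tool_rot"]),o["force"],o["grip_width"])
w=bot.grab_frame("wrist");s=bot.grab_frame("scene")
a=w["pixels"][120:330,240:420];b=s["pixels"][190:290,250:350]
im=np.hstack([cv2.resize(a,(400,467)),cv2.resize(b,(400,467))]);cv2.imwrite("pics/h.png",im[:,:,::-1])
for l,z in(("pin",.115),("ring_far",.134),("slot",.115),("sleeve_end",.104)):
    rs=[]
    for n,f in(("w",w),("s",s)):
        r=bot.spot_point(f,l)
        if r: 
            p=r[0]["position"];rs.append(ray(f,p));X=at_z(f,p,z);print(n,l,np.round(p,1),round(r[0]["conf"],2),X,"tool",Rt(o).T@(X-o["position"]))
    if len(rs)==2: print("  tri",*tri(rs))
E
```

```text
[ 0.5558 -0.0404  0.2215] [179.8666   0.0121 103.5736] [-0.8657  0.7326 -0.7296] 0.049695740746498525
w pin [320.9 159.4] 0.36 [0.5393 0.0146 0.115 ] tool [ 0.0574 -0.0034  0.1064]
s pin [302.9 238.2] 0.7 [ 0.5518 -0.0486  0.115 ] tool [-0.007  -0.0061  0.1065]
  tri [ 0.5264 -0.0011  0.0784] [0.0193647481710255, 0.019364748171025264]
w ring_far [317.4 157.8] 0.87 [0.5365 0.0157 0.134 ] tool [ 0.0591 -0.0058  0.0874]
s ring_far [316.9 218.2] 0.54 [0.5312 0.0152 0.134 ] tool [ 0.0599 -0.0111  0.0874]
  tri [0.5351 0.0144 0.1362] [0.001999354881867581, 0.0019993548818675196]
w slot [322.2 223.1] 0.75 [ 0.5522 -0.0348  0.115 ] tool [ 0.0063 -0.0024  0.1065]
s slot [304.9 236.7] 0.78 [ 0.5503 -0.0409  0.115 ] tool [ 0.0008 -0.0057  0.1065]
  tri [ 0.5503 -0.0373  0.1128] [0.00279706669897702, 0.002797066698976982]
w sleeve_end [320.8 190. ] 0.75 [ 0.545 -0.01   0.104] tool [ 0.0321 -0.0036  0.1175]
s sleeve_end [311.6 232.6] 0.58 [ 0.5365 -0.007   0.104 ] tool [ 0.037  -0.0111  0.1174]
  tri [ 0.5435 -0.0107  0.1092] [0.0019016938530245677, 0.001901693853024449]
```

View pics/h.png

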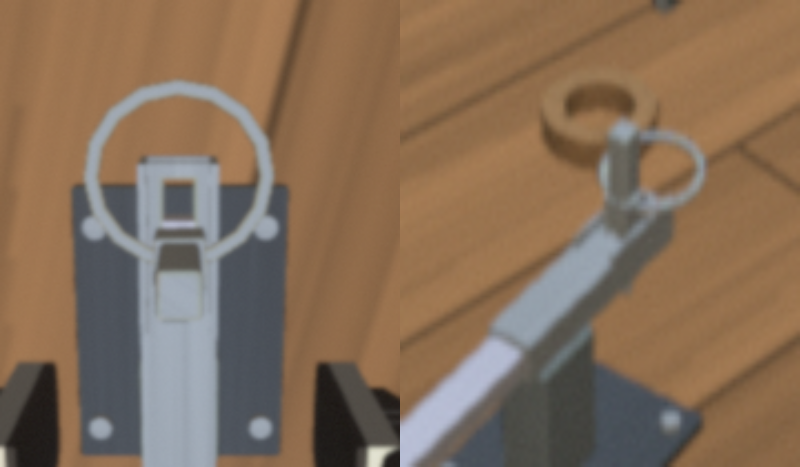

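The pin is home, the ring is still open with its far side at crop (179,85), and the scene view agrees. Next I'll close the fingers, go over the ring's far side, and push down along its arc.

Request:
{"api": "carry_out", "payload": {"rows": [[[0.01,0,0,0],[0.035,-0.001,0,0],[0.052,-0.002,0,0],[0.055,-0.002,0.01,0],[0.055,-0.002,0.035,0],[0.055,-0.002,0.06,0],[0.055,-0.002,0.072,0],[0.055,-0.002,0.075,0],[0.055,-0.002,0.075,0],[0.055,-0.002,0.075,0]]], "grip": 0, "grip_force": 30}}

```text
clock: 15.48
position: [0.5408, 0.0126, 0.1456]
tool_rot: [3.141, 0.0, 1.807]
force: [0.1, 0.2, 0.9]
grip_width: -0.0007
finger_force: 0.0
```

Request:
{"api": "carry_out", "payload": {"rows": [[[0,0,0.002,0],[0,0,0.005,0],[0,0,0.008,0],[-0.0005,0,0.011,0],[-0.001,0,0.014,0],[-0.001,0,0.017,0],[-0.001,0,0.02,0],[-0.001,0,0.02,0]]]}}

```text
clock: 16.15
position: [0.5404, 0.0116, 0.1244]
tool_rot: [-3.141, -0.0, 1.808]
force: [0.4, -0.8, -0.8]
grip_width: -0.0002
finger_force: 0.0
```

```bash
python3 - <<'E'
from h import *
o=bot.observe();print(o["position"],o["force"])
w=bot.grab_frame("wrist");s=bot.grab_frame("scene")
a=w["pixels"][120:400,200:440];b=s["pixels"][170:270,260:360]
im=np.hstack([cv2.resize(a,(400,467)),cv2.resize(b,(400,467))]);cv2.imwrite("pics/i.png",im[:,:,::-1])
E
```

```text
[0.5404 0.0116 0.1244] [ 0.43   -0.805  -0.8473]
```

View pics/i.png

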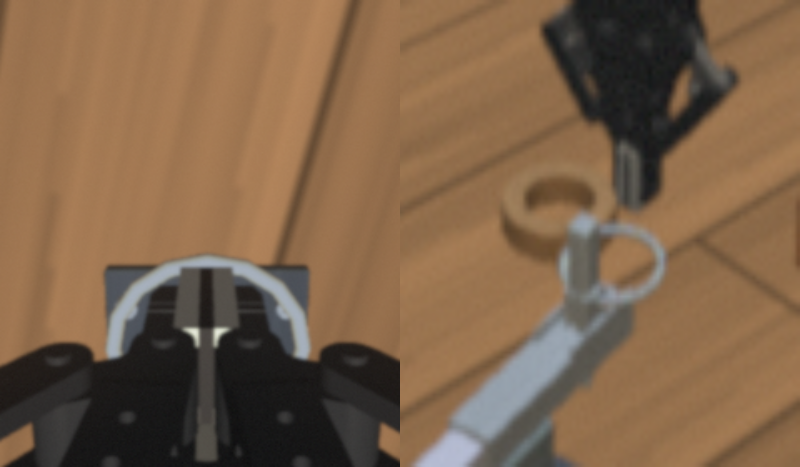

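The wrist view shows the fingertips at crop row 268, just inside the ring's far arc at row 262. In the scene view they still seem above the ring, which is unmoved. I'll check the geometry.

```bash
python3 - <<'E'
from h import *
o=bot.observe();R=Rt(o);p=np.array(o["position"])
w=bot.grab_frame("wrist");s=bot.grab_frame("scene")
print("TCP px",proj(w,p),proj(s,p))
pin=np.array([.5555,-.0405]);u=R[:2,0]
for z in(.134,.122): 
    X=np.r_[pin+.0598*u,z];print("ringfar exp",X,proj(w,X),proj(s,X),R.T@(X-p))
X=np.r_[pin,.174];print("grip top exp s",proj(s,X))
rs=[]
for f in(w,s):
    r=bot.spot_point(f,"ring_far")
    if r: print(r[0]);rs.append(ray(f,r[0]["position"]))
if len(rs)==2:
    X,e=tri(rs);print(X,e,R.T@(X-p))
E
```

```text
TCP px [325.8517 276.9353] [318.3402 223.4391]
ringfar exp [0.5415 0.0176 0.134 ] [330.5381 272.8199] [320.4531 219.571 ] [ 0.0057  0.0023 -0.0091]
ringfar exp [0.5415 0.0176 0.122 ] [330.1307 264.9996] [320.3973 223.6401] [0.0057 0.0023 0.0029]
grip top exp s [306.3646 216.9115]
{'position': [325.3, 277.9], 'conf': 0.71}
{'position': [317.1, 217.2], 'conf': 0.61}
[0.537  0.0144 0.1394] [0.0028612520773765642, 0.0028612520773766883] [ 0.0036 -0.0029 -0.0145]
```

The fingertips really end about 25 mm higher than the nominal TCP: in the scene view they show at row 214, against 223 expected. So I'll go down by feel.

Request:
{"api": "carry_out", "payload": {"rows": [[[0,0,0.002,0],[0,0,0.005,0],[0,0,0.008,0],[0,0,0.011,0],[0,0,0.014,0],[0,0,0.016,0],[0,0,0.016,0]]]}}

```text
clock: 17.03
position: [0.5404, 0.0116, 0.1085]
tool_rot: [-3.141, 0.0, 1.808]
force: [-0.6, -0.9, -0.1]
grip_width: -0.0001
finger_force: 0.0
```

Request:
{"api": "carry_out", "payload": {"rows": [[[0,0,0.002,0],[0,0,0.004,0],[0,0,0.006,0],[0,0,0.008,0],[0,0,0.01,0],[0,0,0.01,0]]]}}

```text
clock: 17.53
position: [0.5406, 0.0118, 0.0987]
tool_rot: [-3.141, -0.0, 1.808]
force: [0.5, 1.3, 2.2]
grip_width: 0.0
finger_force: 1.0
```

```bash
python3 - <<'E'
from h import *
o=bot.observe();print(o["position"],o["force"])
w=bot.grab_frame("wrist");s=bot.grab_frame("scene")
a=w["pixels"][120:400,200:440];b=s["pixels"][180:260,270:350]
im=np.hstack([cv2.resize(a,(400,467)),cv2.resize(b,(400,467),interpolation=cv2.INTER_CUBIC)]);cv2.imwrite("pics/j.png",im[:,:,::-1])
rs=[]
for f in(w,s):
    r=bot.spot_point(f,"ring_far")
    if r: print(r[0]);rs.append(ray(f,r[0]["position"]))
if len(rs)==2:
    X,e=tri(rs);print(X,e,Rt(o).T@(X-o["position"]))
E
```

```text
[0.5406 0.0118 0.0987] [0.5274 1.329  2.1964]
{'position': [319.1, 218.8], 'conf': 0.55}
```

View pics/j.png

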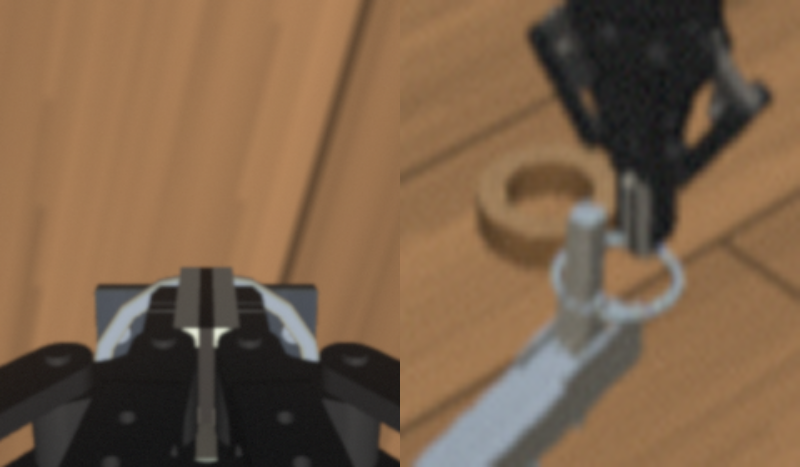

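Contact has begun: the fingertips at crop (640,250) in the scene part sit on the ring's far side, with a vertical force of about 2 N. I'll push along the arc.

Request:
{"api": "carry_out", "payload": {"rows": [[[0,0,0.003,0],[0,0,0.006,0],[0,0,0.009,0],[-0.0005,0,0.012,0],[-0.001,0,0.015,0],[-0.001,0,0.018,0],[-0.0015,0,0.021,0],[-0.0015,0,0.024,0],[-0.0015,0,0.024,0]]]}}

```text
clock: 18.48
position: [0.5409, 0.0097, 0.0745]
tool_rot: [-3.141, 0.0, 1.807]
force: [0.4, -1.8, 2.6]
grip_width: -0.0004
finger_force: 1.6
```

Request:
{"api": "carry_out", "payload": {"rows": [[[0,0,0.003,0],[-0.0005,0,0.006,0],[-0.001,0,0.009,0],[-0.001,0,0.012,0],[-0.001,0,0.014,0],[-0.001,0,0.014,0]]]}}

```text
clock: 18.98
position: [0.5408, 0.0094, 0.0604]
tool_rot: [-3.141, -0.0, 1.808]
force: [-0.2, 0.2, 1.4]
grip_width: 0.0001
finger_force: 0.5
```

Request:
{"api": "carry_out", "payload": {"rows": [[[0,0,0.002,0],[-0.0005,0,0.004,0],[-0.001,0,0.006,0],[-0.001,0,0.008,0],[-0.001,0,0.01,0],[-0.001,0,0.01,0]]]}}

```text
clock: 19.48
position: [0.5413, 0.0082, 0.0505]
tool_rot: [-3.141, -0.0, 1.808]
force: [-0.3, -0.4, -0.3]
grip_width: -0.0002
finger_force: 0.0
```

```bash
python3 - <<'E'
from h import *
o=bot.observe();print(o["position"],o["force"],o["finger_force"])
s=bot.grab_frame("scene");t=bot.grab_frame("top")
b=s["pixels"][180:280,270:370];a=t["pixels"][210:290,290:370]
im=np.hstack([cv2.resize(b,(400,400),interpolation=cv2.INTER_CUBIC),cv2.resize(a,(400,400),interpolation=cv2.INTER_CUBIC)]);cv2.imwrite("pics/k.png",im[:,:,::-1])
r=bot.spot_point(s,"ring_far");print(r[:1])
E
```

```text
[0.5413 0.0082 0.0505] [-0.3296 -0.3858 -0.3272] 0.0
[{'position': [303.8, 254.9], 'conf': 0.6}]
```

The force has gone to zero and ring_far now shows low, at (303.8,254.9), so it has snapped. I'll retreat upward and check by triangulation.

Request:
{"api": "carry_out", "payload": {"rows": [[[0.002,0,-0.01,0],[0.004,0,-0.035,0],[0.005,0,-0.07,0],[0.005,0,-0.11,0],[0.005,0,-0.15,0],[0.03,0,-0.18,0],[0.06,0,-0.19,0],[0.09,0,-0.19,0],[0.1,0,-0.19,0],[0.1,0,-0.19,0]]]}}

```text
clock: 20.47
position: [0.5172, 0.1084, 0.2417]
tool_rot: [3.141, -0.001, 1.812]
force: [-0.5, -0.3, -0.3]
grip_width: -0.0
finger_force: 0.0
```

```bash
python3 - <<'E'
from h import *
o=bot.observe();print(o["position"],o["force"],o["clock"])
F={n:bot.grab_frame(n) for n in("scene","wrist","top")}
pin=np.array([.5555,-.0405,.115]);u=Rt(o)[:,0]
shut=pin+[0,0,.014-.06];opn=pin+.0598*u+[0,0,.019]
for n,f in F.items():
    print(n,"exp shut",proj(f,shut),"open",proj(f,opn),"pin",proj(f,pin))
    for l in("ring_far","pin"):
        r=bot.spot_point(f,l);print("  ",l,[(np.round(x["position"],1),round(x["conf"],2)) for x in r[:2]])
    g=bot.regions_of(f,"ring")
    if g: ys,xs=np.nonzero(g[0]["region"]);print("   ring reg",round(g[0]["conf"],2),xs.min(),xs.max(),ys.min(),ys.max())
E
```

```text
[0.5172 0.1084 0.2417] [-0.4727 -0.3474 -0.2886] 20.4667
scene exp shut [306.5411 252.9155] open [320.3664 219.5152] pin [306.4659 237.5714]
   ring_far [(array([301.6, 253.7]), 0.4)]
   pin [(array([308.3, 237.3]), 0.79), (array([305.6, 252.4]), 0.33)]
   ring reg 0.48 296 316 235 255
wrist exp shut [326.48  348.368] open [327.0729 329.8722] pin [326.8256 374.1573]
   ring_far [(array([502.5, 243.7]), 0.5), (array([323.2, 374.4]), 0.28)]
   pin [(array([323.8, 373.9]), 0.65)]
top exp shut [335.8657 247.54  ] open [307.1817 248.7003] pin [337.4765 243.5216]
   ring_far [(array([338.5, 245.8]), 0.66)]
   pin [(array([343.7, 242.6]), 0.8)]
   ring reg 0.47 336 345 230 261
```

The ring shows edge-on in the top view (columns 336–345, rows 230–261), and ring_far is at its expected shut position in both the scene and top views. The pin is where it was seated, and the robot is clear.

```bash
python3 -c "
from workcell import bot
print(bot.job_done())"
```

```text
the job is handed in; nothing more can be done
None
```

The linchpin is home in the boom's hole with its collar on the sleeve, the ring has snapped shut round the sleeve under the pin's tip, the arm is clear, and I handed the job in at about 20 s (no verdict came back).

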